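# Fit a keyed rotor into a centrifuge drive hub and hold it down

## Robot

A 6-joint arm with a two-finger parallel gripper is mounted at the origin on the work surface. World frame = base frame: x ahead of the robot, y to its left, z up, the work surface at z = 0. Lengths are in mm, angles in rad, forces in N, time in s.
With the tool pointing down it reaches from about 350 to 775 mm from the base axis. Payload 7.3 kg.
Tool frame: the origin (TCP) lies at the very end of the fingers, on their centre line; the grasp point (between the pads) lies 19 mm behind it; z points along the fingers, y is the line along which they close (so a half turn about z gives the same grasp; the last joint's range is limited). The gripper opens to 92 mm and grips with 3 to 60 N. Pads are 19 mm wide; open, the fingers measure 130 mm over their backs; the gripper's body (75 mm by 190 mm) begins 47 mm behind the grasp point.
Start: joints at [-1.372, 0.342, 1.524, -0, 1.275, -0.146], TCP at [177.477, -494.112, 226.741] pointing down, gripper open.
Joint ranges: [-2.53, 2.53], [-0.77, 2.02], [0.04, 2.7], [-1, 4.14], [0.28, 2.66], [-3.11, 3.11]. Speed limits (rad/s): [2.57, 2.57, 3.14, 3.14, 3.14, 3.14].

## Interface

Orientations are given as [roll, pitch, yaw] about the fixed x, y, z axes, in that order (R = Rz(yaw) Ry(pitch) Rx(roll)).
In Python, from plant import get_obs, vision, workorder gives the robot as it stands.
- The arm moves only by the shell command python3 -m pendant 'ROWS' [OPENING]. ROWS is a JSON object of lists of equal length, an entry for each row: "dp": the shift along the tool's x, y, z in m, a list of three; "rotation": the turn, a rotation vector about the tool's x, y, z in rad, a list of three. A call has 1 to 8 rows; each row is the pose to reach, as a shift and turn from the pose commanded when the call began, along the tool's axes at that moment; what a row does not reach only later rows make up. A row lasts 1/8 s, in which the tool goes at most 62.5 mm and 10.7 degrees, less where a joint would pass 70% of its speed; a pose out of reach is approached as far as the arm can. A call with a gripper value outside its range is refused whole. OPENING is the finger opening in m, from 0 to 0.0918, set as the call begins (- or left out, the last holds). The fingers move at their own pace and stop on an object; the grip force is fixed at half the most. Time passes only in rows, so rows that repeat a pose let the fingers close. It gives the time, the measured TCP pose, the force, the opening and the grip force at its end, in the units of the state.
- get_obs(): the state, without advancing time (a new reading comes with each control period).
- vision.capture(name): name is "side" or "top"; returns a dict with "pixels" (480x640x3 uint8, red, green, blue), "vfov" (degrees; the focal length in pixels is half the picture's height over the tangent of half this angle, whatever the lens; pixels are square), "cx", "cy" (the principal point, pixels), "pose" (4x4, takes a point from camera to world coordinates). Camera axes: x right, y up, looking along -z (the intrinsics and any distortion apply to the point x, -y, -z); pixel columns grow to the right and rows downward; lengths in mm; the calibration is good to about 2 mm. A picture is of the moment at which its call begins. There is no depth.
- workorder.close_job(): hands the job in; it is judged then, once.
The state is a dict: "time": time; "joint_positions": joint angles; "dq": joint speeds; "tau": joint torques, N m; "tool_pos": TCP position; "tcp_rot": TCP orientation; "contact_force": force on the tool from outside, world axes, zero at the start; "moment": the same for the moment, N m; "grip_width": finger opening in mm; "finger_force": force on a finger pad.
Only numpy, scipy, OpenCV 4.12 (cv2) and the standard library are available. Lean on these libraries where they do the work, as an engineer would, in place of code of your own. Each camera call takes 0.05 s, during which the arm holds its last target. There are 200 camera calls.

## Task

Make the small centrifuge ready for its rotor: turn the black clamp knob clockwise to swing the yellow transport latch well clear of the hub (about 80 degrees, close to its stop). Then lift the teal rotor off its white stand by its black handle, put its shaft into the steel hub, turn it until the key finds the slot, and push it fully home against the spring so that the rotor sits flush on the hub. Finish while still gripping the rotor and pressing it down (it springs up if let go), and leave the other things on the bench where they are.

Things in the scene. Friction and masses are not known exactly. Their poses are not given: they have to be found in the camera images.
- drive_unit: Low bench drive unit, white, teal deck 60 mm high, fixed. Origin on the table under the hub axis, z up; housing x -90..90, y -80..140 mm in its own frame. Dials on its -x face; latch pivot at its own y = +85 mm. Its steel hub is stiff (0.3 N m): a lightly pressed rotor does not turn it, so find the slot by looking, or press lightly (about 5 N) and turn the rotor until it drops.
- hub_mouth (a point): Centre of the hub's flat top, 105 mm above the table, axes as the drive unit (they do not turn with the hub). Hub 48 mm outer diameter; vertical bore 21.5 mm, 45 mm deep; one key slot 9.5 mm wide from the bore out through the rim, full depth, between two red marks. The slot points anywhere within 0.45 rad either side of the drive unit's own +x.
- ejector (a joint): Brass spring plunger in the bore, m: 0 = up, its top 28 mm below the hub mouth; grows as the shaft pushes it down; 0.008 with the rotor fully home. Spring 6.4 N at 0, 9.6 N at 0.008, more than the rotor's weight, so the rotor stays home only while pushed.
- latch (a joint): Transport latch with its clamp knob, rad: 0 = yellow arm across the hub bore, grows as the knob is turned clockwise seen from above, stop at 1.5; starts 0 to 0.12; friction 0.08 N m, stays where left. It counts as clear above 1.2.
- latch_grip (a point): On the latch axis, 140 mm above the table, in the knob's black grip bar: 44 mm long (own x, along the yellow arm away from the pivot), 13 mm thick (own y), top 7 mm above and foot (42 mm disc) 20 mm below this point. Yellow arm 22 mm wide, reaching 99 mm along own +x, 13 mm along -x, top 26 mm below this point. Turns with the latch.
- rotor: Teal disc, 8 dark holes, 0.28-0.46 kg. Origin: centre of its flat underside, z up. Disc 76 mm diameter, z 0..20. Black handle bar 44 mm long (own x), 14 thick (own y), z 20..54. Shaft 20 mm diameter, z -36..0, tapered to 11 over the last 9. Brass key at own +x, 7 wide, out to 15 from the axis, z -20..0: 16 mm of plain shaft enter first. Red stripe above the key. Home: underside on the hub's top.
- rotor_stand: White ring fixed to the table, 64 mm outer and 37 mm inner diameter, 45 mm high, in which the rotor hangs by its disc. Origin at the centre of its underside.
- specimen_cup: Bystander: clear cup with red lid, 60 mm diameter, 70 mm high; origin under its centre.
- pipette: Bystander: white and blue pipette lying down, about 230 mm long (own x -111..115), 50 mm wide, 24 mm high; origin on the table.
- tube_rack: Bystander: blue rack with capped tubes, 60 x 200 mm, 84 mm high; origin under its centre.
- slide_box: Bystander: green box 100 x 160 x 35 mm; origin under its centre.
- reagent_bottle: Bystander: amber bottle, 64 mm diameter, 130 mm high; origin under its centre.
- petri_stack: Bystander: stack of three dishes, 90 mm diameter, 42 mm high; origin under its centre.
Mind the look-alikes: they are no part of the job. Leave any blue look-alike of the rotor alone.

How it is judged (in metres and radians):
On the way, in this order (a step that is already met when the one before it is completed fails the run):
1. the latch is swung clear of the hub (above 1.2 rad) (value of joint latch above 1.2 rad), for 0.2 s.
2. the rotor is lifted off its stand in the fingers (underside more than 75 mm above the table) (height (world z) of rotor above 0.075 m and contact force between the fingers and rotor above 1 N), for 0.2 s.
At the end, for the whole second after the job is handed in: Latch open (above 1.2 rad); rotor upright (0.06 rad), at rest in the hub, underside within 2 mm of the hub mouth (3 mm below at most) and 3 mm of its axis; plunger down more than 5 mm; fingers still on the rotor with over 2 N (value of joint latch above 1.2 rad and z of rotor in the frame of hub_mouth between -0.003 and 0.002 m and horizontal distance between rotor and hub_mouth below 0.003 m and angle between rotor's own z axis and vertical below 0.06 rad and value of joint ejector above 0.005 m and contact force between the fingers and rotor above 2 N and linear speed of rotor below 0.02 m/s); the arm keeps its last pose, push and grip.
It fails at once if a bystander is shifted by more than 30 mm (distance of any of specimen_cup, pipette, tube_rack, slide_box, reagent_bottle, petri_stack from where it was at the start of the episode above 0.03 m).
It also fails if it takes over 58 s, if anything falls off the work surface, if the arm or the gripper's body presses on something with over 40 N, if the wrist force passes 120 N, or if a joint passes its speed limit or range.

## Working session

There is one attempt and no reset: what is moved stays moved. The work goes in short steps, Python scripts to look and compute and a shell command to move; the robot and the scene stay as the last step left them, time stands still between calls to the robot, and variables do not carry over. Pictures are saved under pics/ and viewed, at most 10 in all, crops included, and the job is handed in when it is done.

```bash
mkdir -p pics; ls
python3 - <<'E'
from plant import get_obs, vision
import cv2
print(get_obs())
for n in("top","side"):
    c=vision.capture(n); print({k:v for k,v in c.items() if k!="pixels"})
    cv2.imwrite(f"pics/{n}0.png",c["pixels"][:,:,::-1])
E
```

```text
pics
{'time': 0.0, 'joint_positions': array([-1.37197772e+00,  3.42736093e-01,  1.52498625e+00, -6.00228811e-06,
        1.27536021e+00, -1.46002189e-01]), 'dq': array([-1.13803053e-03,  1.78874482e-04,  9.08338360e-05,  2.82222590e-04,
        1.92992468e-03, -2.80237381e-04]), 'tau': array([-1.15851719e-03, -4.31250107e+01, -2.44215757e+01,  7.17088510e-02,
        5.59768989e-02, -1.21648263e-04]), 'tool_pos': array([ 177.40672883, -493.71212269,  226.04874082]), 'tcp_rot': array([-3.14011776e+00, -2.11078797e-04,  3.44822397e-01]), 'contact_force': array([-0.60667181,  0.80762631,  0.03458103]), 'moment': array([-0.01640515,  0.0091332 , -0.06469978]), 'finger_force': 0.0, 'grip_width': 91.49035880237915}
{'vfov': 50.298296713945064, 'cx': 323.2856776774192, 'cy': 236.15156541708876, 'pose': array([[-3.33265890e-04,  9.93689320e-01, -1.12166952e-01,
         4.36204907e+02],
       [-9.99997753e-01, -9.63350706e-05,  2.11771833e-03,
        -4.87625640e+01],
       [ 2.09354848e-03,  1.12167405e-01,  9.93687119e-01,
         1.34302145e+03],
       [ 0.00000000e+00,  0.00000000e+00,  0.00000000e+00,
         1.00000000e+00]])}
{'vfov': 48.180961592089275, 'cx': 319.0321895894694, 'cy': 238.19269546085062, 'pose': array([[ 9.90073514e-01,  9.69628129e-02, -1.01747976e-01,
         4.45268892e+02],
       [-1.39493113e-01,  5.89261095e-01, -7.95809672e-01,
        -9.65860569e+02],
       [-1.72078207e-02,  8.02103220e-01,  5.96937447e-01,
         8.02774845e+02],
       [ 0.00000000e+00,  0.00000000e+00,  0.00000000e+00,
         1.00000000e+00]])}
```

View pics/top0.png

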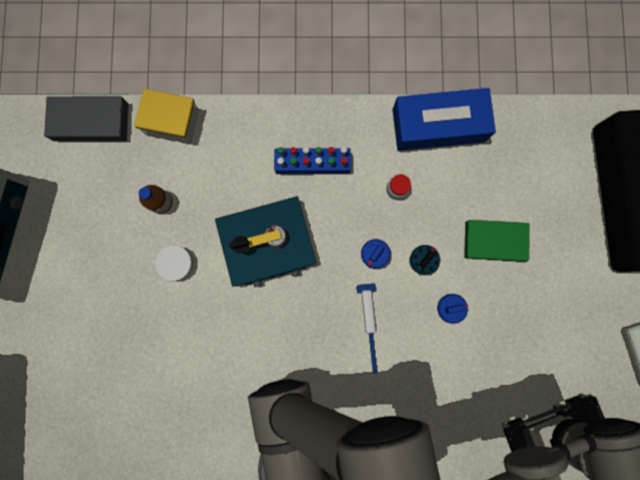

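View pics/side0.png

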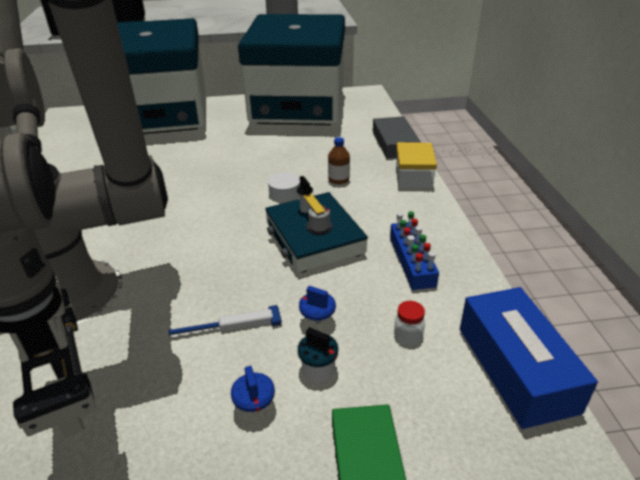

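The top view shows the drive unit at about (266,240), with the black knob at (242,243), the yellow arm and the hub at (277,236). The teal rotor is at (425,260), with blue look-alikes at (376,253) and (453,308). Next I'll measure these points.

```bash
cat > h.py <<'E'
import numpy as np, cv2
from plant import get_obs, vision
def cap(n):
    c=vision.capture(n); c["f"]=240/np.tan(np.radians(c["vfov"])/2); return c
def ray(c,uv,z):
    uv=np.atleast_2d(uv).astype(float); d=np.c_[(uv[:,0]-c["cx"])/c["f"],-(uv[:,1]-c["cy"])/c["f"],-np.ones(len(uv))]@c["pose"][:3,:3].T
    o=c["pose"][:3,3]; return o+d*((z-o[2])/d[:,2])[:,None]
def proj(c,p):
    q=(np.atleast_2d(p)-c["pose"][:3,3])@c["pose"][:3,:3]
    return np.c_[c["cx"]+c["f"]*q[:,0]/-q[:,2], c["cy"]+c["f"]*q[:,1]/q[:,2]]
def hsv(c): return cv2.cvtColor(c["pixels"],cv2.COLOR_RGB2HSV)
def blobs(m,amin=30):
    k,_=cv2.findContours(m.astype(np.uint8)*255,cv2.RETR_EXTERNAL,cv2.CHAIN_APPROX_NONE)
    return [x[:,0] for x in k if cv2.contourArea(x)>amin]
E
python3 - <<'E'
from h import *
np.set_printoptions(precision=1,suppress=True)
t=cap("top"); s=cap("side"); H=hsv(t); S=hsv(s)
print("px",H[262,285],H[250,420],H[238,262],H[272,425])
teal=lambda H:(H[...,0]>85)&(H[...,0]<102)&(H[...,1]>110)&(H[...,2]>20)
for k in blobs(teal(H),200):
    ctr=k.mean(0)
    if 200<ctr[0]<460 and 190<ctr[1]<300:
        w=ray(t,k,60)[:,:2]; r=cv2.minAreaRect(w.astype(np.float32)); print("teal top",ctr,r, cv2.boxPoints(r).ravel())
        if ctr[0]>400:
            w=ray(t,k,65)[:,:2].astype(np.float32); print("rotor circ",cv2.minEnclosingCircle(w), cv2.fitEllipse(w))
for n,c,Q in(("top",t,H),("side",s,S)):
  for k in blobs((Q[...,0]>18)&(Q[...,0]<32)&(Q[...,1]>140)&(Q[...,2]>100),20):
    w=ray(c,k,114)[:,:2].astype(np.float32); r=cv2.minAreaRect(w); print(n,"yellow",k.mean(0),r,cv2.boxPoints(r).ravel())
for k in blobs(teal(S),100):
    e=k.mean(0)
    if 250<e[1]<400 or 190<e[1]<250:
        z=65 if e[1]>280 else 60
        w=ray(s,k,z)[:,:2].astype(np.float32); print("side",e,cv2.minAreaRect(w),cv2.minEnclosingCircle(w))
a=cv2.resize(t["pixels"][190:295,205:330],(500,420),interpolation=cv2.INTER_CUBIC)
b=cv2.resize(t["pixels"][230:290,390:460],(280,240),interpolation=cv2.INTER_CUBIC)
b=np.r_[b,cv2.resize(s["pixels"][315:375,285:345],(280,280),interpolation=cv2.INTER_CUBIC)]
im=np.zeros((520,790,3),np.uint8); im[:420,:500]=a; im[:520,505:785]=b
cv2.imwrite("pics/crop1.png",im[:,:,::-1])
E
```

```text
px [ 97 181  62] [ 8 57 18] [ 23 182 191] [ 97 213  49]
teal top [425.1 259.7] ((522.0413818359375, -305.9444580078125), (67.94154357910156, 68.31301879882812), 88.87799072265625) [ 487.2 -339.2  555.5 -340.6  556.9 -272.6  488.6 -271.3]
rotor circ ((521.8980712890625, -304.6939392089844), 35.73894500732422) ((522.2152709960938, -304.6396789550781), (63.4522819519043, 68.62277221679688), 147.27200317382812)
teal top [265.  241.5] ((567.1319580078125, 94.37913513183594), (180.56370544433594, 215.67933654785156), 15.586512565612793) [451.2 174.  509.1 -33.8 683.1  14.8 625.1 222.5]
top yellow [263.4 238.1] ((571.04150390625, 91.7744140625), (22.453144073486328, 77.54924011230469), 16.10700035095215) [549.5 125.9 571.   51.4 592.6  57.6 571.1 132.1]
top yellow [163.6 112.2] ((885.346923828125, 345.8476257324219), (127.95660400390625, 99.65185546875), 78.45156860351562) [823.7 293.1 921.4 273.2 947.  398.6 849.3 418.5]
side yellow [313.9 203.4] ((570.158203125, 90.92941284179688), (23.175371170043945, 83.68244171142578), 15.26587963104248) [548.  128.2 570.   47.5 592.4  53.6 570.3 134.3]
side yellow [415.7 154.2] ((874.4527587890625, 291.34033203125), (134.59613037109375, 98.99275970458984), 76.80925750732422) [810.9 237.1 907.3 214.5 938.  345.6 841.6 368.2]
side [318.7 351.3] ((520.4771728515625, -318.2251281738281), (63.12746810913086, 67.24498748779297), 80.5279312133789) ((520.9743041992188, -314.3162536621094), 36.80521774291992)
side [315.4 224.4] ((568.1080932617188, 90.64013671875), (175.2301025390625, 221.08981323242188), 15.5746431350708) ((568.2598876953125, 89.77656555175781), 137.77513122558594)
```

View pics/crop1.png

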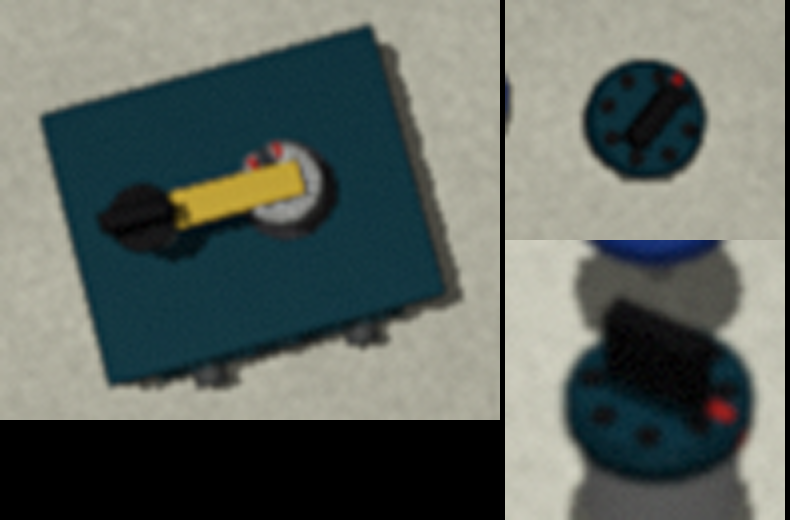

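```bash
cat >> h.py <<'E'
def to(p,yaw,tag=""):
    o=get_obs(); y=o["tcp_rot"][2]; d=np.array(p,float)-o["tool_pos"]
    a=(y-yaw+np.pi)%(2*np.pi)-np.pi
    print(tag,"pos",o["tool_pos"].round(1),"rpy",o["tcp_rot"].round(3),"w",round(o["grip_width"],1),"dp mm",np.round([np.cos(y)*d[0]+np.sin(y)*d[1],np.sin(y)*d[0]-np.cos(y)*d[1],-d[2]],1),"rotz",round(a,3),"t",round(o["time"],2))
def red(c,box):
    x0,y0,x1,y1=box; Q=hsv(c)[y0:y1,x0:x1]
    m=((Q[...,0]<8)|(Q[...,0]>172))&(Q[...,1]>110)&(Q[...,2]>50)
    n,l,st,ce=cv2.connectedComponentsWithStats(m.astype(np.uint8))
    return [(st[i,4],ce[i]+[x0,y0]) for i in range(1,n)]
E
python3 - <<'E'
from h import *
np.set_printoptions(precision=1,suppress=True)
t=cap("top"); s=cap("side")
for n,c,b1,b2 in(("top",t,(255,215,295,250),(405,235,450,285)),("side",s,(295,190,335,235),(295,320,345,375))):
    print(n,"hub red",[(a,p,ray(c,p,105)[0,:2]) for a,p in red(c,b1)])
    print(n,"rotor red",[(a,p,ray(c,p,65)[0,:2]) for a,p in red(c,b2)])
Q=hsv(t); m=(Q[...,1]<60)&(Q[...,2]>70); m[:215]=0;m[260:]=0;m[:,:258]=0;m[:,295:]=0
for k in blobs(m,15): print("hub grey",k.mean(0),cv2.minEnclosingCircle(ray(t,k,105)[:,:2].astype(np.float32)))
to((553,147.5,226),1.847)
E
```

```text
top hub red [(np.int32(5), array([273.6, 226.8]), array([598.9,  69.9])), (np.int32(6), array([268. , 230.5]), array([589.8,  83.5]))]
top rotor red [(np.int32(10), array([432.7, 249.4]), array([ 547. , -326.1]))]
side hub red [(np.int32(3), array([326.7, 209.7]), array([597.5,  72.4]))]
side rotor red [(np.int32(26), array([330.7, 351.1]), array([ 544.4, -321.7]))]
hub grey [277.9 236.2] ((578.4642944335938, 67.38936614990234), 25.563983917236328)
 pos [ 177.4 -494.   226.5] rpy [-3.1 -0.   0.3] w 91.9 dp mm [ 570.3 -476.8    0.5] rotz -1.502 t 0.3
```

```bash
python3 -m pendant '{"dp":[[0.04,-0.034,0],[0.085,-0.071,0],[0.13,-0.108,0],[0.175,-0.146,0],[0.22,-0.184,0],[0.264,-0.221,0],[0.308,-0.258,0],[0.352,-0.295,0]],"rotation":[[0,0,-0.12],[0,0,-0.24],[0,0,-0.36],[0,0,-0.48],[0,0,-0.6],[0,0,-0.72],[0,0,-0.84],[0,0,-0.96]]}' 0.05; python3 -c "
from h import *
to((553,147.5,180),1.847)"
```

```text
time: 1.3
tool_pos: [409.8, -95.8, 227.0]
tcp_rot: [3.141, 0.0, 1.309]
contact_force: [1.1, -1.0, -0.4]
grip_width: 49.9
finger_force: 0.0
 pos [409.8 -95.8 227. ] rpy [3.141 0.    1.309] w 49.9 dp mm [272.1  75.3  47. ] rotz -0.538 t 1.3
```

```bash
python3 -m pendant '{"dp":[[0.05,0.014,0],[0.1,0.028,0],[0.15,0.042,0.01],[0.2,0.056,0.02],[0.245,0.068,0.03],[0.272,0.075,0.04],[0.272,0.075,0.047],[0.272,0.075,0.047]],"rotation":[[0,0,-0.1],[0,0,-0.2],[0,0,-0.3],[0,0,-0.4],[0,0,-0.5],[0,0,-0.538],[0,0,-0.538],[0,0,-0.538]]}' 0.05
python3 - <<'E'
from h import *
to((553,147.5,124),1.847)
t=cap("top");s=cap("side")
a=cv2.resize(t["pixels"][180:300,205:335],(390,360),interpolation=cv2.INTER_CUBIC)
b=cv2.resize(s["pixels"][120:240,250:380],(390,360),interpolation=cv2.INTER_CUBIC)
cv2.imwrite("pics/k.png",np.hstack([a,b])[:,:,::-1])
print(proj(s,[[553,147.5,147],[553,147.5,180]]))
E
```

```text
time: 2.3
tool_pos: [552.2, 144.6, 179.0]
tcp_rot: [-3.14, 0.0, 1.842]
contact_force: [-0.6, -0.2, -0.0]
grip_width: 49.9
finger_force: 0.0
 pos [552.2 144.6 179. ] rpy [-3.14   0.     1.842] w 49.9 dp mm [ 2.6  1.6 55. ] rotz -0.005 t 2.3
[[303.46799033 179.65738379]
 [302.98609175 167.55014875]]
```

View pics/k.png

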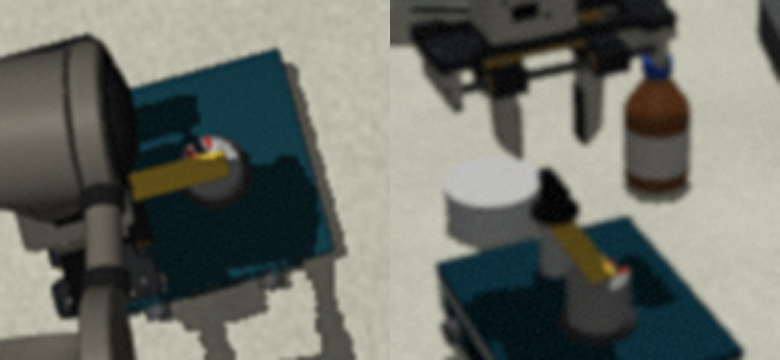

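The side view shows the fingers straddling the knob: tips at crop x about 515 and 585, knob at about 553. I'll descend, close and turn.

```bash
python3 -m pendant '{"dp":[[0.002,0.001,0.015],[0.002,0.001,0.03],[0.002,0.001,0.045],[0.002,0.001,0.054],[0.002,0.001,0.054]],"rotation":[[0,0,0],[0,0,0],[0,0,0],[0,0,0],[0,0,0]]}' 0.05; python3 -m pendant '{"dp":[[0,0,0],[0,0,0],[0,0,0],[0,0,0],[0,0,0],[0,0,0]],"rotation":[[0,0,0],[0,0,0],[0,0,0],[0,0,0],[0,0,0],[0,0,0]]}' 0.0
```

```text
time: 3.02
tool_pos: [552.9, 147.3, 124.7]
tcp_rot: [-3.14, -0.0, 1.843]
contact_force: [-0.5, 0.7, -0.6]
grip_width: 50.1
finger_force: 0.0
time: 3.78
tool_pos: [556.7, 148.3, 126.2]
tcp_rot: [3.134, 0.0, 1.842]
contact_force: [12.2, 4.2, -6.6]
grip_width: 12.5
finger_force: 30.0
```

```bash
python3 -m pendant '{"dp":[[0,0.004,0],[0,0.004,0],[0,0.004,0],[0,0.004,0],[0,0.004,0],[0,0.004,0],[0,0.004,0],[0,0.004,0]],"rotation":[[0,0,0.1],[0,0,0.28],[0,0,0.46],[0,0,0.64],[0,0,0.82],[0,0,1.0],[0,0,1.18],[0,0,1.32]]}' 0.0;python3 -m pendant '{"dp":[[0,0,0],[0,0,0],[0,0,0],[0,0,0]],"rotation":[[0,0,0.06],[0,0,0.1],[0,0,0.1],[0,0,0.1]]}'
```

```text
time: 4.78
tool_pos: [553.5, 149.7, 126.0]
tcp_rot: [-3.137, 0.006, 0.519]
contact_force: [-14.0, 4.3, 10.7]
grip_width: 12.7
finger_force: 30.0
time: 5.28
tool_pos: [553.4, 150.0, 126.0]
tcp_rot: [-3.137, 0.006, 0.423]
contact_force: [-13.7, 5.1, 11.7]
grip_width: 12.8
finger_force: 30.0
```

Turned 1.42 rad. I'll release, retreat and look.

```bash
python3 -m pendant '{"dp":[[0,0,0],[0,0,0],[0,0,0],[0,0,0]],"rotation":[[0,0,0],[0,0,0],[0,0,0],[0,0,0]]}' 0.05;python3 -m pendant '{"dp":[[0,0,-0.02],[0,0,-0.05],[0,0,-0.08],[0,0,-0.1],[0,0,-0.1]],"rotation":[[0,0,0],[0,0,0],[0,0,0],[0,0,0],[0,0,0]]}'; python3 -c "
from h import *
to((522,-305,225),-0.65)"
```

```text
time: 5.78
tool_pos: [557.4, 148.3, 125.6]
tcp_rot: [3.141, -0.0, 0.423]
contact_force: [-0.3, 0.3, -0.2]
grip_width: 47.7
finger_force: 0.0
time: 6.4
tool_pos: [558.1, 148.5, 227.1]
tcp_rot: [3.14, -0.003, 0.423]
contact_force: [0.2, -0.1, -1.5]
grip_width: 50.1
finger_force: 0.0
 pos [558.1 148.5 227.1] rpy [ 3.14e+00 -3.00e-03  4.23e-01] w 50.1 dp mm [-218.9  398.8    2.1] rotz 1.073 t 6.4
```

```bash
python3 -m pendant '{"dp":[[-0.022,0.04,0],[-0.05,0.09,0],[-0.078,0.142,0],[-0.106,0.194,0],[-0.134,0.245,0],[-0.162,0.296,0],[-0.19,0.347,0],[-0.209,0.382,0]],"rotation":[[0,0,0.134],[0,0,0.268],[0,0,0.402],[0,0,0.536],[0,0,0.67],[0,0,0.804],[0,0,0.938],[0,0,1.073]]}' 0.05
python3 - <<'E'
from h import *
np.set_printoptions(precision=1,suppress=True)
to((522,-305,130),-0.65)
t=cap("top");s=cap("side")
for n,c,b1,b2 in(("top",t,(255,215,295,250),(405,235,450,285)),("side",s,(295,190,335,235),(295,320,345,375))):
    print(n,"hub red",[(a,p,ray(c,p,105)[0,:2]) for a,p in red(c,b1)])
    print(n,"rotor red",[(a,p,ray(c,p,65)[0,:2]) for a,p in red(c,b2)])
    Q=hsv(c); m=(Q[...,1]<60)&(Q[...,2]>60); k=np.zeros_like(m); x0,y0,x1,y1=b1; k[y0:y1,x0:x1]=1
    for e in blobs(m&k,15): print("hub grey",cv2.minEnclosingCircle(ray(c,e,105)[:,:2].astype(np.float32)),cv2.fitEllipse(ray(c,e,105)[:,:2].astype(np.float32)))
a=cv2.resize(t["pixels"][190:290,205:335],(390,300),interpolation=cv2.INTER_CUBIC)
d=cv2.resize(t["pixels"][212:252,255:307],(390,300),interpolation=cv2.INTER_CUBIC)
b=cv2.resize(s["pixels"][190:240,290:355],(390,300),interpolation=cv2.INTER_CUBIC)
e=cv2.resize(s["pixels"][260:380,255:411],(390,300),interpolation=cv2.INTER_CUBIC)
cv2.imwrite("pics/l.png",np.vstack([np.hstack([a,b]),np.hstack([d,e])])[:,:,::-1])
E
```

```text
time: 7.4
tool_pos: [522.2, -288.0, 224.0]
tcp_rot: [3.141, 0.002, -0.657]
contact_force: [0.4, -0.1, -0.2]
grip_width: 50.0
finger_force: 0.0
 pos [ 522.2 -288.   224. ] rpy [ 3.1  0.  -0.7] w 50.0 dp mm [10.2 13.6 94. ] rotz -0.007 t 7.4
top hub red [(np.int32(5), array([273.6, 226.8]), array([598.9,  69.9])), (np.int32(6), array([268.2, 230.7]), array([589.4,  83.1]))]
top rotor red []
hub grey ((578.7173461914062, 67.79865264892578), 26.979995727539062) ((577.6093139648438, 67.31573486328125), (45.37820816040039, 51.22127151489258), 35.81684494018555)
side hub red []
side rotor red [(np.int32(13), array([330.5, 351.4]), array([ 544. , -322.3])), (np.int32(2), array([335.5, 357.5]), array([ 550.4, -337.6]))]
hub grey ((525.94970703125, 80.0460433959961), 46.57018280029297) ((524.48291015625, 66.92894744873047), (5.000277519226074, 112.2008056640625), 174.63841247558594)
hub grey ((595.5341796875, 64.09077453613281), 75.09272003173828) ((592.4213256835938, 66.29969024658203), (44.37417984008789, 138.36082458496094), 164.43203735351562)
hub grey ((571.21630859375, 165.8720703125), 31.005231857299805) ((573.3884887695312, 161.09744262695312), (10.246405601501465, 78.28214263916016), 79.9577407836914)
```

View pics/l.png

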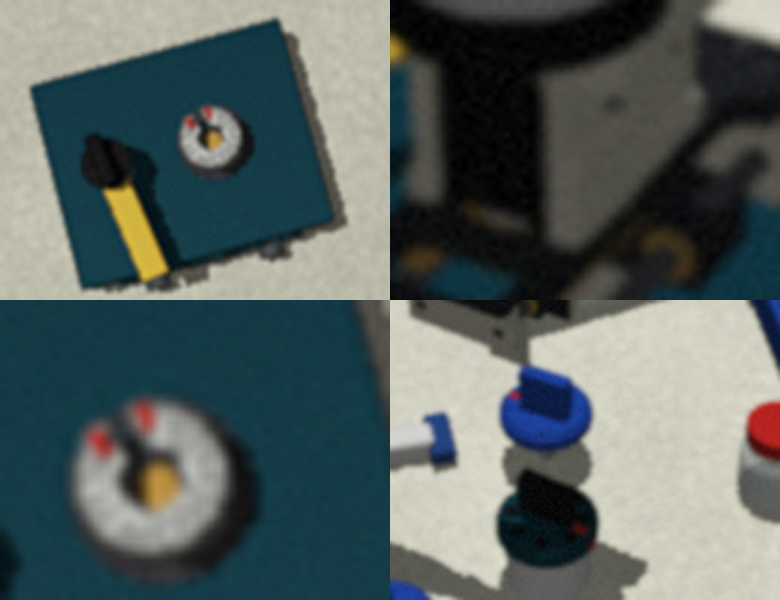

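The latch is open: the yellow arm now points towards the dials. The hub centre is near px (275,235.5), and its slot lies between the marks at about 0.55 rad. Next I'll descend on the rotor.

```bash
python3 -m pendant '{"dp":[[0.005,0.007,0.03],[0.01,0.0135,0.06],[0.01,0.0135,0.09],[0.01,0.0135,0.115],[0.01,0.0135,0.135],[0.01,0.0135,0.148],[0.01,0.0135,0.154],[0.01,0.0135,0.154]],"rotation":[[0,0,0],[0,0,0],[0,0,0],[0,0,0],[0,0,0],[0,0,0],[0,0,0],[0,0,0]]}' 0.05; python3 -m pendant '{"dp":[[0,0,0],[0,0,0],[0,0,0],[0,0,0],[0,0,0],[0,0,0]],"rotation":[[0,0,0],[0,0,0],[0,0,0],[0,0,0],[0,0,0],[0,0,0]]}' 0.0
```

```text
time: 8.5
tool_pos: [523.2, -302.3, 71.6]
tcp_rot: [3.142, 0.0, -0.65]
contact_force: [-1.2, 0.4, 0.1]
grip_width: 50.6
finger_force: 0.0
time: 9.25
tool_pos: [523.2, -302.7, 72.0]
tcp_rot: [3.141, -0.001, -0.65]
contact_force: [-1.5, -0.6, 1.1]
grip_width: 13.9
finger_force: 30.0
```

Gripped at 13.9 mm. Lift.

```bash
python3 -m pendant '{"dp":[[0,0,-0.01],[0,0,-0.025],[0,0,-0.045],[0,0,-0.07],[0,0,-0.095],[0,0,-0.115],[0,0,-0.125],[0,0,-0.125]],"rotation":[[0,0,0],[0,0,0],[0,0,0],[0,0,0],[0,0,0],[0,0,0],[0,0,0],[0,0,0]]}'
python3 - <<'E'
from h import *
np.set_printoptions(precision=1,suppress=True)
t=cap("top");s=cap("side")
print("hub c",ray(t,[[274.9,235.2]],105))
o=get_obs(); p=o["tool_pos"]; zr=p[2]-27
print("tcp proj side",proj(s,[p,p-[0,0,27],p-[0,0,63]]))
to((576,66.5,197),0.55)
x,y=proj(s,p-[0,0,27])[0].astype(int)
im=s["pixels"][y-75:y+75,x-100:x+100]
cv2.imwrite("pics/m.png",cv2.resize(im,(800,600),interpolation=cv2.INTER_CUBIC)[:,:,::-1]); print(x-100,y-75)
E
```

```text
time: 10.25
tool_pos: [523.3, -302.5, 197.5]
tcp_rot: [3.142, -0.001, -0.65]
contact_force: [1.3, -0.3, -2.9]
grip_width: 13.6
finger_force: 30.0
hub c [[578.3  66.5 105. ]]
tcp proj side [[315.8 290.8]
 [316.1 302.6]
 [316.6 317.7]]
 pos [ 522.8 -302.1  196. ] rpy [ 3.1  0.  -0.7] w 13.9 dp mm [-180.8 -325.6   -1. ] rotz -1.2 t 10.35
216 227
```

View pics/m.png

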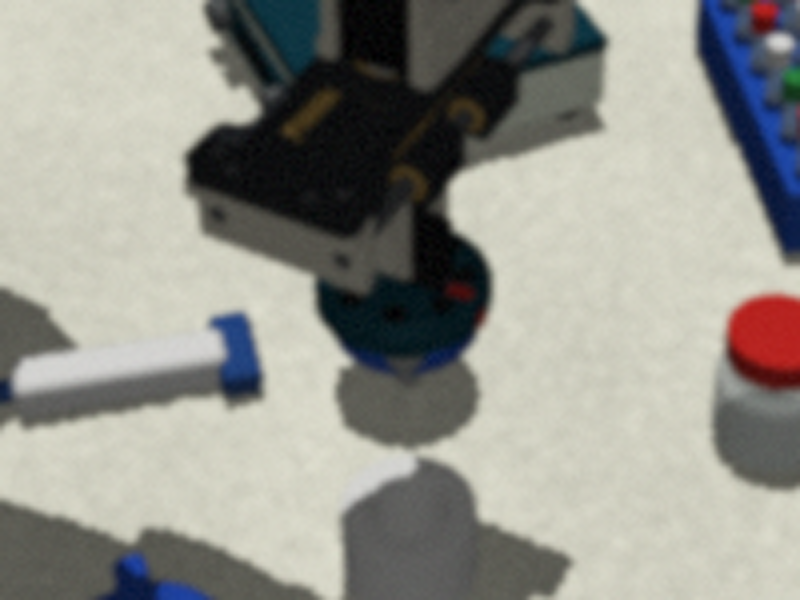

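Rotor held upright with the stripe on the +x side at crop (460,291), and the stand is empty. Next I'll carry it over the hub.

```bash
python3 -m pendant '{"dp":[[-0.015,-0.027,-0.002],[-0.04,-0.072,-0.002],[-0.068,-0.123,-0.002],[-0.096,-0.173,-0.002],[-0.124,-0.224,-0.002],[-0.15,-0.27,-0.002],[-0.17,-0.307,-0.002],[-0.180,-0.325,-0.002]],"rotation":[[0,0,-0.1],[0,0,-0.25],[0,0,-0.4],[0,0,-0.56],[0,0,-0.72],[0,0,-0.88],[0,0,-1.04],[0,0,-1.2]]}'; python3 -m pendant '{"dp":[[0,0,0],[0,0,0]],"rotation":[[0,0,0],[0,0,0]]}';python3 - <<'E'
from h import *
np.set_printoptions(precision=1,suppress=True)
s=cap("side");t=cap("top")
to((576.2,66,185),0.55)
p=get_obs()["tool_pos"]
print(proj(s,[p-[0,0,7],p-[0,0,27],p-[0,0,63],[577,66.5,105]]))
im=s["pixels"][120:240,240:400]
b=cv2.resize(t["pixels"][190:290,240:340],(200,200),interpolation=cv2.INTER_CUBIC)
a=cv2.resize(im,(800,600),interpolation=cv2.INTER_CUBIC); a[:200,:200]=b
cv2.imwrite("pics/n.png",a[:,:,::-1])
E
```

```text
time: 11.35
tool_pos: [576.1, 67.7, 197.5]
tcp_rot: [-3.14, 0.002, 0.557]
contact_force: [0.2, -0.9, -3.1]
grip_width: 14.0
finger_force: 30.0
time: 11.6
tool_pos: [576.2, 64.5, 198.0]
tcp_rot: [-3.141, 0.001, 0.547]
contact_force: [-0.5, 0.1, -3.1]
grip_width: 14.2
finger_force: 30.0
 pos [576.4  64.1 198.4] rpy [-3.1  0.   0.5] w 13.8 dp mm [ 0.8 -1.7 13.4] rotz -0.003 t 11.7
[[317.6 180.3]
 [317.7 188. ]
 [318.  201.4]
 [318.4 211.9]]
```

View pics/n.png

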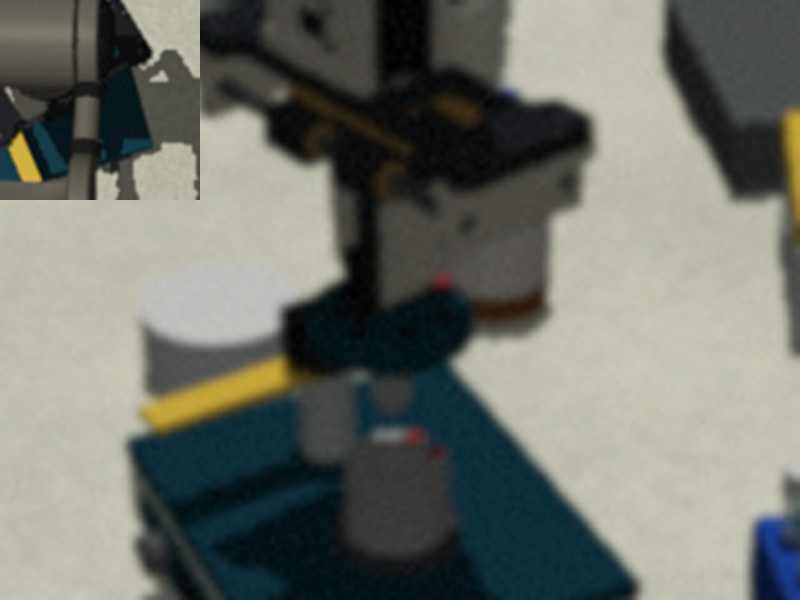

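The shaft tip at crop (393,405) is almost over the hub axis at (397,440). I'll apply a small correction and descend.

```bash
python3 -m pendant '{"dp":[[0.0015,-0.001,0.005],[0.0015,-0.001,0.012],[0.0015,-0.001,0.019],[0.0015,-0.001,0.025],[0.0015,-0.001,0.03],[0.0015,-0.001,0.035],[0.0015,-0.001,0.04],[0.0015,-0.001,0.04]],"rotation":[[0,0,0],[0,0,0],[0,0,0],[0,0,0],[0,0,0],[0,0,0],[0,0,0],[0,0,0]]}'
```

```text
time: 12.7
tool_pos: [577.5, 67.5, 158.4]
tcp_rot: [-3.141, -0.001, 0.55]
contact_force: [1.3, 2.4, -4.2]
grip_width: 14.0
finger_force: 30.0
```

```bash
python3 -m pendant '{"dp":[[0,0,0.002],[0,0,0.004],[0,0,0.006],[0,0,0.008],[0,0,0.009],[0,0,0.009]],"rotation":[[0,0,0],[0,0,0],[0,0,0],[0,0,0],[0,0,0],[0,0,0]]}'
```

```text
time: 13.45
tool_pos: [577.6, 67.5, 149.8]
tcp_rot: [-3.141, -0.001, 0.55]
contact_force: [0.9, 5.3, -1.1]
grip_width: 13.6
finger_force: 30.0
```

```bash
python3 -m pendant '{"dp":[[0.0005,-0.001,0],[0.0005,-0.001,0.001],[0.0005,-0.001,0.002],[0.0005,-0.001,0.003],[0.0005,-0.001,0.004],[0.0005,-0.001,0.004]],"rotation":[[0,0,0],[0,0,0],[0,0,0],[0,0,0],[0,0,0],[0,0,0]]}'; python3 -c "
from h import *
print(get_obs()['moment'])"
```

```text
time: 14.2
tool_pos: [577.3, 67.9, 145.6]
tcp_rot: [3.141, 0.0, 0.55]
contact_force: [2.0, 2.5, -4.2]
grip_width: 14.0
finger_force: 30.0
[ 0.58017741 -0.41694426  0.01208431]
```

No vertical reaction below key height, so the key is in the slot. Now I'll push home.

```bash
python3 -m pendant '{"dp":[[0,-0.0005,0.002],[0,-0.0005,0.004],[0,-0.0005,0.006],[0,-0.0005,0.008],[0,-0.0005,0.010],[0,-0.0005,0.012],[0,-0.0005,0.013],[0,-0.0005,0.013]],"rotation":[[0,0,0],[0,0,0],[0,0,0],[0,0,0],[0,0,0],[0,0,0],[0,0,0],[0,0,0]]}'; python3 -m pendant '{"dp":[[0,0,0.001],[0,0,0.001]],"rotation":[[0,0,0],[0,0,0]]}'
```

```text
time: 15.2
tool_pos: [577.1, 68.3, 133.2]
tcp_rot: [3.141, -0.0, 0.55]
contact_force: [-0.7, 0.0, 5.3]
grip_width: 14.2
finger_force: 30.0
time: 15.45
tool_pos: [577.2, 68.2, 132.3]
tcp_rot: [3.141, -0.001, 0.55]
contact_force: [-0.3, 1.0, 5.9]
grip_width: 13.7
finger_force: 30.0
```

```bash
python3 -m pendant '{"dp":[[0,0,0.001],[0,0,0.001],[0,0,0.001]],"rotation":[[0,0,0],[0,0,0],[0,0,0]]}'; python3 -m pendant '{"dp":[[0,0,0.001],[0,0,0.001],[0,0,0.001]],"rotation":[[0,0,0],[0,0,0],[0,0,0]]}'
```

```text
time: 15.82
tool_pos: [577.2, 68.3, 131.9]
tcp_rot: [3.141, -0.001, 0.55]
contact_force: [-1.0, 1.3, 10.2]
grip_width: 13.8
finger_force: 30.0
time: 16.2
tool_pos: [577.2, 68.3, 131.9]
tcp_rot: [3.14, -0.001, 0.55]
contact_force: [-5.0, 0.4, 15.8]
grip_width: 13.8
finger_force: 30.0
```

Hard stop reached: z stays at 131.9 while the force rises to about 16 N. I'll check once with a picture.

```bash
python3 -m pendant '{"dp":[[0,0,0.0005],[0,0,0.0005],[0,0,0.0005]],"rotation":[[0,0,0],[0,0,0],[0,0,0]]}'
python3 - <<'E'
from h import *
s=cap("side")
cv2.imwrite("pics/o.png",cv2.resize(s["pixels"][140:260,240:400],(640,480),interpolation=cv2.INTER_CUBIC)[:,:,::-1])
E
```

```text
time: 16.58
tool_pos: [577.3, 68.3, 131.9]
tcp_rot: [3.14, -0.002, 0.55]
contact_force: [-5.0, 1.0, 19.1]
grip_width: 13.7
finger_force: 30.0
```

View pics/o.png

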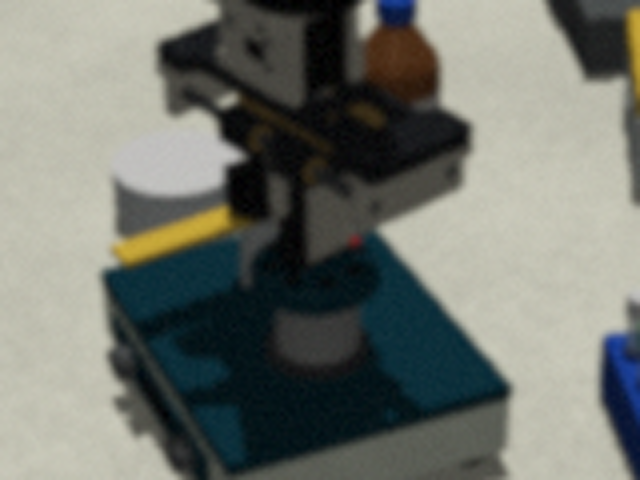

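The picture shows the disc flush on the hub at crop (315,295), the latch swung clear, and the rotor still gripped and pressed.

```bash
python3 -c "
from plant import workorder
print(workorder.close_job())"
```

```text
the job is handed in; nothing more can be done
None
```

The job is handed in at about 16.6 s: latch swung about 1.4 rad clear, and the rotor keyed into the hub, pressed to a hard stop with about 19 N and still gripped; no verdict was returned.

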